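Walk the iron bookend round to brace the marble rack

TASK

The iron wedge bookend stands askew in front of the birch marble rack; nudge it round with pushes on its corners, without pinching or lifting it, until its tall flat back faces the rack, then slide it up so that the whole back rests flush against the rack's long front side, not overhanging either end. Have it nearly square before it meets the rack, so that no iron corner digs into the varnish, and leave the marbles and everything else where they are.

Things in the scene. Friction and masses are not known exactly. Their poses are not given: they have to be found in the camera images.
- bookend: Loose wedge bookend of dark iron, 0.65 to 1 kg, stays where pushed. Base 92 (x) by 100 mm (y). It stands on a 2 mm cork pad, 72 by 76 mm. Origin: centre of underside. +x points out of its tall flat back (x = +46 mm, 56 mm high); low upright nose (26 mm high) at x = -46 mm, top sloping up from it. Upright sides at y = +-50 mm. At first its back is turned 30 to 75 degrees to the left (anticlockwise) of facing the rack.
- bookend_back (a point): Point on the bookend's tall flat back, in the middle of its width, 10 mm above the shelf; axes as the bookend's.
- rack: Varnished birch rack, a solid block fixed to the shelf: 80 mm deep (x), 300 mm long (y), 45 mm high, with five round blind holes 18 mm deep, from 32 to 16 mm wide, in its top. Origin: centre of its underside. Its +x axis points away from the robot and its long upright front side lies at x = -40 mm, facing the robot and the bookend.
- rack_front (a point): Point in the middle of the rack's long front side, 10 mm above the shelf; axes as the rack's: -x points out of the front side, y along it. The bookend is home when its back point has x = 0 here and both x axes point the same way.
- mug: Bystander: glazed mustard mug, 76 mm wide and 85 mm high, with a handle. Origin: centre of its underside.
- bottle: Bystander: indigo glass bottle with a cork, 60 mm wide, 160 mm high. Origin: centre of its underside.
- sieve: Bystander: small brass sieve ring, 84 mm wide, 24 mm high. Origin: centre of its underside.
- loupe: Bystander: black and steel loupe standing on end, 44 mm wide, 40 mm high. Origin: centre of its underside.
- marble0: Bystander: dark green marble with copper veins, 28 mm wide, lying loose in the rack's 32 mm hole. Origin: its centre.
- marble1: Bystander: cream marble with copper veins, 24 mm wide, lying loose in the rack's 28 mm hole. Origin: its centre.
- marble2: Bystander: violet marble with copper veins, 20 mm wide, lying loose in the rack's 24 mm hole. Origin: its centre.
There are look-alikes about, which are no part of the job. Of the things like the bookend, leave any that is blue or purple; of the rest the larger one is meant.

How it is judged (in metres and radians):
At the end, for the whole second after the job is handed in: The bookend stands at rest on the shelf, middle of its back within 4 mm of the rack's front side (and within 102 mm of that side's middle, so no overhang), square within 0.05 rad; bystanders within 15 mm of where they stood (x of bookend_back in the frame of rack_front between -0.004 and 0.003 m and y of bookend_back in the frame of rack_front between -0.102 and 0.102 m and angle between the x axis of bookend and the x axis of rack, either way round below 0.05 rad and x of bookend in the frame of rack below -0.07 m and angle between bookend's own z axis and vertical below 0.05 rad and height (world z) of bookend below 0.004 m and linear speed of bookend below 0.01 m/s and distance of each of mug, bottle, sieve, loupe, marble0, marble1, marble2 from where it was at the start of the episode below 0.015 m); the robot touches nothing.
It fails at once if the bookend is lifted or tipped (over 8 mm up or 0.15 rad) (height (world z) of bookend above 0.008 m or angle between bookend's own z axis and vertical above 0.15 rad).
It fails at once if the bookend bears on the rack (over 1 N) while more than 0.25 rad (14 degrees) out of square (contact force between bookend and rack above 1 N and angle between the x axis of bookend and the x axis of rack, either way round above 0.25 rad).
It fails at once if a bystander is moved more than 15 mm (not (distance of mug from where it was at the start of the episode below 0.015 m) or not (distance of bottle from where it was at the start of the episode below 0.015 m) or not (distance of sieve from where it was at the start of the episode below 0.015 m) or not (distance of loupe from where it was at the start of the episode below 0.015 m) or not (distance of marble0 from where it was at the start of the episode below 0.015 m) or not (distance of marble1 from where it was at the start of the episode below 0.015 m) or not (distance of marble2 from where it was at the start of the episode below 0.015 m)).
It also fails if it takes over 72 s, if anything falls off the work surface, if the arm or the gripper's body presses on something with over 40 N, if the wrist force passes 120 N, or if a joint passes its speed limit or range.

ROBOT

A 6-joint arm with a two-finger parallel gripper is mounted at the origin on the work surface. World frame = base frame: x ahead of the robot, y to its left, z up, the work surface at z = 0. Lengths are in mm, angles in degrees, forces in N, time in s.
With the tool pointing down it reaches from about 350 to 850 mm from the base axis. Payload 8.1 kg.
Tool frame: the origin (TCP) lies between the finger pads; the fingertips stand 22 mm ahead of it and the grasp point (between the pads) lies 3 mm ahead of it; z points along the fingers, y is the line along which they close (so a half turn about z gives the same grasp; the last joint's range is limited). The gripper opens to 85 mm and grips with 20 to 120 N. Pads are 22 mm wide; open, the fingers measure 114 mm over their backs; the gripper's body (76 mm by 85 mm) begins 54 mm behind the grasp point. The pads swing forward as they close: fully open they stand 13 mm farther back than shut.
Start: joints at [67.586, 7.471, 85.268, -0, 87.261, -4.893], TCP at [180.612, 572.175, 253.292] pointing down, gripper open.
Joint ranges: [-169.43, 169.43], [-51.17, 129.36], [1.28, 143.12], [-76.62, 256.62], [0, 156.53], [-152.29, 152.29]. Speed limits (degrees/s): [136.94, 136.94, 159.86, 180, 180, 180].

INTERFACE

Orientations are given as [roll, pitch, yaw] about the fixed x, y, z axes, in that order (R = Rz(yaw) Ry(pitch) Rx(roll)).
In Python, from bench import r, vision gives the robot as it stands.
- The arm moves only by the tool step_arm, never from a script. Its argument "targets" is a list that holds one entry, the list of rows, each a list of 6 numbers: the shift along the world's x, y, z in mm, then the turn, a rotation vector about the world's x, y, z in rad. In form: [[[x, y, z, rx, ry, rz], ...]]. A call has 1 to 12 rows; each row is the pose to reach, as a shift and turn from the pose commanded when the call began; what a row does not reach only later rows make up. A row lasts 1/12 s, in which the tool goes at most 41.7 mm and 7.16 degrees, less where a joint would pass 70% of its speed; a pose out of reach is approached as far as the arm can. A call with a gripper value outside its range is refused whole. "fingers" is the gripper's target within -1 to 1 (shut at 1, half-way at 0, fully open at -1), set as the call begins (left out, the last holds). The fingers move at their own pace and stop on an object; "newtons" is the grip in N (left out, the last holds). Time passes only in rows, so rows that repeat a pose let the fingers close. It gives the time, the measured TCP pose, the force, the opening and the grip force at its end, in the units of the state.
- r.sense(): the state, without advancing time (a new reading comes with each control period).
- vision.snapshot(name): name is "scene" or "top"; returns a dict with "img" (384x512x3 uint8, blue, green, red), "mtx" (3x3 intrinsics, pixels), "D" ([k1, k2, p1, p2, k3] as OpenCV has them; the pictures are not rectified), "eye" and "attitude" of the camera in the world. Camera axes: x right, y up, looking along -z (the intrinsics and any distortion apply to the point x, -y, -z); pixel columns grow to the right and rows downward; lengths in mm; the calibration is good to about 2 mm. A picture is of the moment at which its call begins. There is no depth.
- r.hand_in(): hands the job in; it is judged then, once.
The state is a dict: "time": time; "joint_pos": joint angles; "qd": joint speeds; "joint_efforts": joint torques, N m; "tool_pos": TCP position; "tcp_rot": TCP orientation; "ft_force": force on the tool from outside, world axes, zero at the start; "wrist_torque": the same for the moment, N m; "finger_gap": finger opening in mm; "grip_force": force on a finger pad.
Only numpy, scipy, OpenCV 4.12 (cv2) and the standard library are available. Lean on these libraries where they do the work, as an engineer would, in place of code of your own. Each camera call takes 0.05 s, during which the arm holds its last target. There are 200 camera calls.

## Working session

There is one attempt and no reset: what is moved stays moved. The work goes in short steps, Python scripts to look and compute and a tool call to move; the robot and the scene stay as the last step left them, time stands still between calls to the robot, and variables do not carry over. Pictures are saved under pics/ and viewed, at most 10 in all, crops included, and the job is handed in when it is done.

Besides the shell and the picture viewer there is one more tool, called in YAML: its name, and indented under it one key for each argument. step_arm: Moves the arm, as the interface text tells. Its arguments: {"type":"object","properties":{"targets":{"type":"array"},"fingers":{"type":"number"},"newtons":{"type":"number"}},"required":["targets"]}

```bash
ls; mkdir -p pics; python3 - <<'E'
from bench import r, vision
import cv2,numpy as np
for n in("scene","top"):
    s=vision.snapshot(n); cv2.imwrite(f"pics/{n}0.png",s["img"]); print(n,s["mtx"],s["D"],s["eye"],s["attitude"])
print(r.sense())
E
```

```text
pics
scene [[400.73752337   0.         259.81360891]
 [  0.         400.73752337 189.05765509]
 [  0.           0.           1.        ]] [-0.12404444  0.          0.          0.          0.        ] [ 848.04765658 -470.5700495   682.50505158] [41.0053583  -0.87647601 29.64703691]
top [[461.43622721   0.         245.14616087]
 [  0.         461.43622721 189.97400655]
 [  0.           0.           1.        ]] [0.01420825 0.         0.         0.         0.        ] [ 458.79843074   -4.21872482 1135.93717896] [  5.96543413   0.75411534 -90.06369869]
{'time': 0.1, 'joint_pos': array([ 6.75857047e+01,  7.51382023e+00,  8.53218868e+01, -8.94437151e-05,
        8.72601454e+01, -4.89336618e+00]), 'qd': array([ 0.14734375,  0.03415327, -0.17525637, -0.06111602, -0.0193944 ,
        0.03303454]), 'joint_efforts': array([ 2.01422874e-03, -5.70953715e+01, -5.01943338e+01, -9.05555839e-05,
        8.11530801e-03, -4.31980800e-05]), 'tool_pos': array([180.44521604, 571.7587699 , 252.32864835]), 'tcp_rot': array([-1.79904489e+02, -8.08734995e-03,  1.62479068e+02]), 'ft_force': array([-0.53715268,  0.00449818, -0.57676033]), 'wrist_torque': array([ 0.02812229, -0.03399315, -0.01914241]), 'grip_force': 0.0, 'finger_gap': 85.81461550512807}
```

View pics/top0.png

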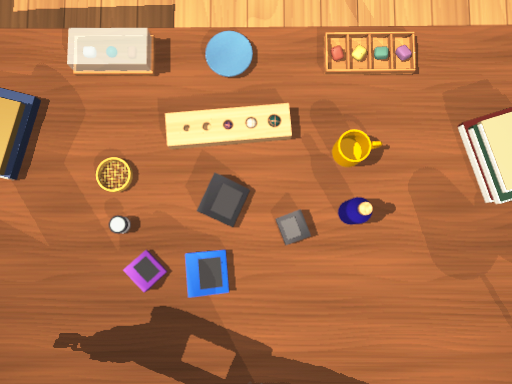

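View pics/scene0.png

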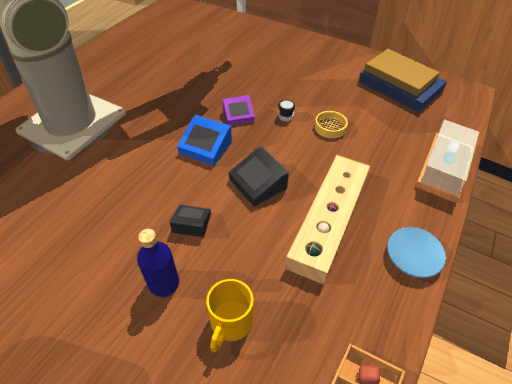

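```bash
cat > h.py <<'E'
import cv2,numpy as np
from scipy.spatial.transform import Rotation as R
from bench import r, vision
def Rc(s): return R.from_euler('xyz',s["attitude"],degrees=True).as_matrix()
def cast(s,px,z):
    u=cv2.undistortPoints(np.float64(px).reshape(-1,1,2),s["mtx"],np.float64(s["D"])).reshape(-1,2)
    d=np.c_[u[:,0],-u[:,1],-np.ones(len(u))]@Rc(s).T
    e=np.float64(s["eye"]); z=np.broadcast_to(z,len(u))
    return (e+d*((z-e[2])/d[:,2])[:,None])[:,:2]
def proj(s,P):
    c=(np.float64(P).reshape(-1,3)-s["eye"])@Rc(s); c=c*[1,-1,-1]
    return cv2.projectPoints(c,np.zeros(3),np.zeros(3),s["mtx"],np.float64(s["D"]))[0].reshape(-1,2)
E
python3 - <<'E'
from h import *
t=vision.snapshot("top");i=t["img"]
hsv=cv2.cvtColor(i,cv2.COLOR_BGR2HSV)
# rack
m=cv2.inRange(hsv,(15,40,130),(32,190,255)); m[:95]=0;m[155:]=0;m[:,:150]=0;m[:,300:]=0
c=max(cv2.findContours(m,0,1)[0],key=cv2.contourArea)
b=cv2.boxPoints(cv2.minAreaRect(c)); print("rack px",b, cast(t,b,45))
print(hsv[200,225],hsv[185,215],hsv[200,260],hsv[215,195])
for k,z in((cv2.resize(i[100:260,150:340],None,fx=4,fy=3.75*1,interpolation=2),"a"),):
    cv2.imwrite("pics/topcrop.png",k)
s=vision.snapshot("scene")["img"]
cv2.imwrite("pics/scenecrop.png",cv2.resize(s[135:285,220:380],None,fx=4,fy=4,interpolation=2))
E
```

```text
rack px [[163.81381 112.76553]
 [288.69656 102.35862]
 [291.69656 138.35861]
 [166.81381 148.76553]] [[ 761.4283473   206.91350919]
 [ 785.80932904  -95.65707837]
 [ 697.16629223 -101.91954687]
 [ 672.88869254  198.22056089]]
[11 21 98] [ 0 12 83] [ 12 169 189] [ 12 170 191]
```

View pics/topcrop.png

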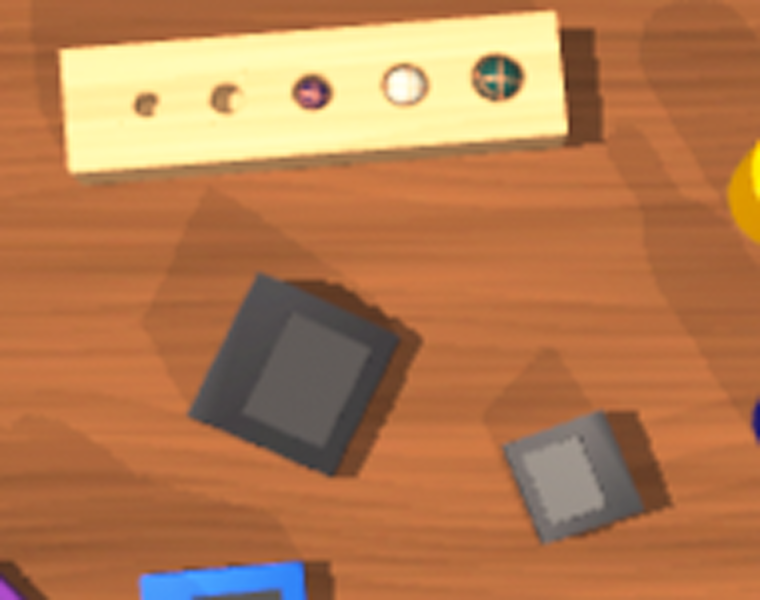

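```bash
cat >> h.py <<'E'
def corners(t):
    i=t["img"].astype(int); hsv=cv2.cvtColor(t["img"],cv2.COLOR_BGR2HSV)
    m=cv2.inRange(hsv,(0,0,40),(179,75,125))
    m=cv2.morphologyEx(m,cv2.MORPH_OPEN,np.ones((3,3),np.uint8)); return m
def fit(n):  # rect contour
    return cv2.boxPoints(cv2.minAreaRect(n))
E
python3 - <<'E'
from h import *
t=vision.snapshot("top"); m=corners(t); m[:150]=0;m[250:]=0;m[:,:150]=0
c=max(cv2.findContours(m,0,1)[0],key=cv2.contourArea)
print(cv2.contourArea(c), cv2.approxPolyDP(c,5,True).reshape(-1,2).tolist())
rk=cast(t,[(165,112.8),(288.75,103.2),(292,136),(167.5,146.1)],45)
print("rack",rk.round(1), "centre",rk.mean(0).round(1))
d=(rk[0]+rk[3]-rk[1]-rk[2]); print("rack yaw",np.degrees(np.arctan2(-d[0],d[1])),np.linalg.norm(d)/2,np.linalg.norm(rk[0]-rk[3]))
bk=cast(t,[(214.5,173.3),(250,190.7),(233.3,227),(197.5,210.7)],[56,26,26,56])
print("book ABCD",bk.round(1),bk.mean(0).round(1))
f=bk[0]+bk[3]-bk[1]-bk[2]; l=bk[3]-bk[0]+bk[2]-bk[1]
print("yaw",np.degrees(np.arctan2(f[1],f[0])),np.degrees(np.arctan2(-l[0],l[1])),np.linalg.norm(f)/2,np.linalg.norm(l)/2)
E
```

```text
1551.5 [[214, 174], [198, 210], [233, 225], [248, 189]]
rack [[ 761.3  204. ]
 [ 783.7  -95.8]
 [ 702.9 -102.7]
 [ 679.4  196.7]] centre [731.8  50.6]
rack yaw 4.383113868894409 300.47002339394044 82.27248125336243
book ABCD [[611.5  82.3]
 [573.   -1.5]
 [485.6  38.8]
 [523.1 121.7]] [548.3  60.3]
yaw 65.48665092690973 65.63478803813254 91.57573253411458 96.52499070145686
```

step_arm:
  targets:
    - [[110, -190, -40, 0, 0, -0.8], [334, -586, -50, 0, 0, -1.69], [334, -586, -50, 0, 0, -1.69], [334, -586, -50, 0, 0, -1.69], [334, -586, -50, 0, 0, -1.69], [334, -586, -50, 0, 0, -1.69], [334, -586, -50, 0, 0, -1.69], [334, -586, -50, 0, 0, -1.69], [334, -586, -50, 0, 0, -1.69], [334, -586, -50, 0, 0, -1.69], [334, -586, -50, 0, 0, -1.69], [334, -586, -50, 0, 0, -1.69]]
  fingers: -0.2

```text
time: 1.25
tool_pos: [428.0, 137.3, 215.3]
tcp_rot: [180.0, -0.0, 76.2]
ft_force: [0.7, 0.2, -0.1]
finger_gap: 51.2
grip_force: 0.0
```

step_arm:
  targets:
    - [[86, -151, -15, 0, 0, -0.15], [86, -151, -15, 0, 0, -0.15], [86, -151, -15, 0, 0, -0.15], [86, -151, -15, 0, 0, -0.15], [86, -151, -15, 0, 0, -0.15], [86, -151, -15, 0, 0, -0.15], [86, -151, -15, 0, 0, -0.15], [86, -151, -15, 0, 0, -0.15]]

```text
time: 1.92
tool_pos: [513.0, -10.7, 200.1]
tcp_rot: [-180.0, -0.0, 68.0]
ft_force: [-0.3, -0.0, 0.3]
finger_gap: 51.5
grip_force: 0.0
```

step_arm:
  targets:
    - [[0, -2, -40, 0, 0, -0.03], [0, -2, -80, 0, 0, -0.03], [0, -2, -120, 0, 0, -0.03], [0, -2, -145, 0, 0, -0.03], [0, -2, -160, 0, 0, -0.03], [0, -2, -170, 0, 0, -0.03], [0, -2, -170, 0, 0, -0.03], [0, -2, -170, 0, 0, -0.03]]

```text
time: 2.58
tool_pos: [513.5, -12.8, 30.7]
tcp_rot: [180.0, -0.0, 66.3]
ft_force: [0.6, -0.0, 0.8]
finger_gap: 51.1
grip_force: 0.0
```

```bash
python3 - <<'E'
from h import *
s=vision.snapshot("scene")["img"]
cv2.imwrite("pics/s1.png",cv2.resize(s[100:280,150:390],None,fx=3.3,fy=3.3,interpolation=2))
a=r.sense();print(a["tool_pos"],a["tcp_rot"])
E
```

```text
[514.41400683 -13.1471907   31.61724168] [ 1.79886761e+02 -3.63445686e-02  6.62846244e+01]
```

View pics/s1.png

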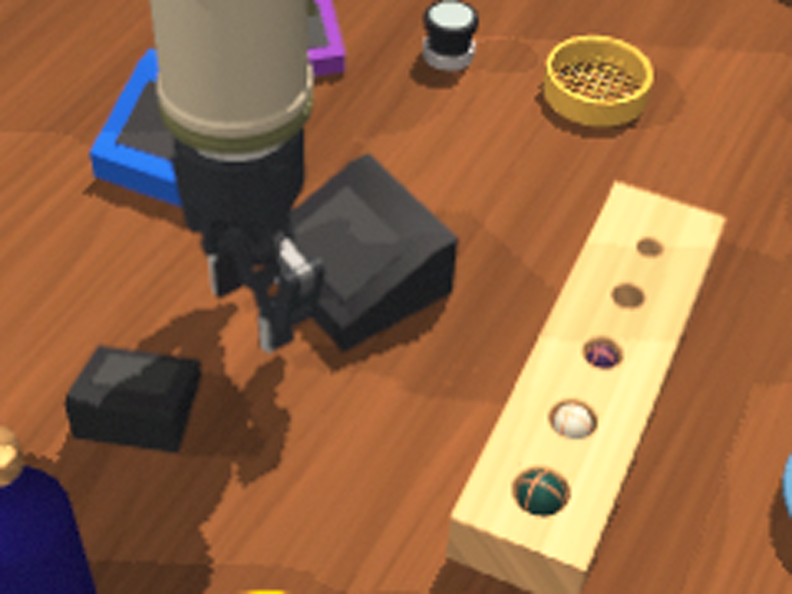

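```bash
python3 - <<'E'
import numpy as np
P=np.array([589.3,41.7]); f=lambda t:P+np.array([[np.cos(t),-np.sin(t)],[np.sin(t),np.cos(t)]])@[-56,45]
for d in np.arange(65.6,-1,-3): print(round(d,1),(f(np.radians(d))-f(np.radians(65.6))).round(1),round(np.radians(d-65.6),3),f(np.radians(d)).round(0))
E
```

```text
65.6 [0. 0.] 0.0 [525.   9.]
62.6 [-1.6  3.4] -0.052 [524.  13.]
59.6 [-3.   6.9] -0.105 [522.  16.]
56.6 [-4.3 10.4] -0.157 [521.  20.]
53.6 [-5.3 14. ] -0.209 [520.  23.]
50.6 [-6.2 17.7] -0.262 [519.  27.]
47.6 [-6.9 21.4] -0.314 [518.  31.]
44.6 [-7.4 25.1] -0.367 [518.  34.]
41.6 [-7.6 28.9] -0.419 [518.  38.]
38.6 [-7.7 32.6] -0.471 [517.  42.]
35.6 [-7.6 36.4] -0.524 [518.  46.]
32.6 [-7.3 40.1] -0.576 [518.  49.]
29.6 [-6.8 43.9] -0.628 [518.  53.]
26.6 [-6.1 47.6] -0.681 [519.  57.]
23.6 [-5.2 51.2] -0.733 [520.  61.]
20.6 [-4.1 54.8] -0.785 [521.  64.]
17.6 [-2.9 58.4] -0.838 [522.  68.]
14.6 [-1.4 61.8] -0.89 [524.  71.]
11.6 [ 0.2 65.2] -0.942 [525.  75.]
8.6 [ 2.  68.5] -0.995 [527.  78.]
5.6 [ 4.  71.7] -1.047 [529.  81.]
2.6 [ 6.1 74.8] -1.1 [531.  84.]
-0.4 [ 8.4 77.8] -1.152 [534.  87.]
```

step_arm:
  targets:
    - [[2, 4, -6, 0, 0, -0.01], [4, 9, -6, 0, 0, -0.01], [6, 14, -6, 0, 0, -0.01], [8, 18, -6, 0, 0, -0.01], [10, 22, -6, 0, 0, -0.01], [10, 22, -6, 0, 0, -0.01]]

```text
time: 3.13
tool_pos: [524.1, 9.2, 24.5]
tcp_rot: [180.0, -0.0, 65.7]
ft_force: [0.0, -0.9, 0.4]
finger_gap: 51.0
grip_force: 0.0
```

step_arm:
  targets:
    - [[0, 3, 0, 0, 0, -0.026], [-1, 5, 0, 0, 0, -0.052], [-1, 7, 0, 0, 0, -0.079], [-2, 9, 0, 0, 0, -0.105], [-3, 11, 0, 0, 0, -0.131], [-3, 13, 0, 0, 0, -0.157], [-4, 14, 0, 0, 0, -0.183], [-4, 16, 0, 0, 0, -0.209], [-5, 18, 0, 0, 0, -0.236], [-5, 20, 0, 0, 0, -0.262], [-6, 22, 0, 0, 0, -0.288], [-6, 24, 0, 0, 0, -0.314]]

```text
time: 4.13
tool_pos: [516.8, 31.5, 24.2]
tcp_rot: [-180.0, 0.1, 47.6]
ft_force: [-4.0, -4.7, 5.3]
finger_gap: 50.9
grip_force: 3.5
```

```bash
python3 - <<'E'
from h import *
t=vision.snapshot("top")["img"];s=vision.snapshot("scene")["img"]
cv2.imwrite("pics/s2.png",np.hstack([cv2.resize(t[90:260,150:300],None,fx=3,fy=3),cv2.resize(s[130:300,220:330],None,fx=3,fy=3)]))
a=r.sense();print(a["tool_pos"],a["tcp_rot"],a["ft_force"])
E
```

```text
[516.76297573  31.71445012  24.13165356] [-1.79978999e+02  1.11171878e-01  4.75999410e+01] [-5.13117883 -3.81616532  4.79368363]
```

View pics/s2.png

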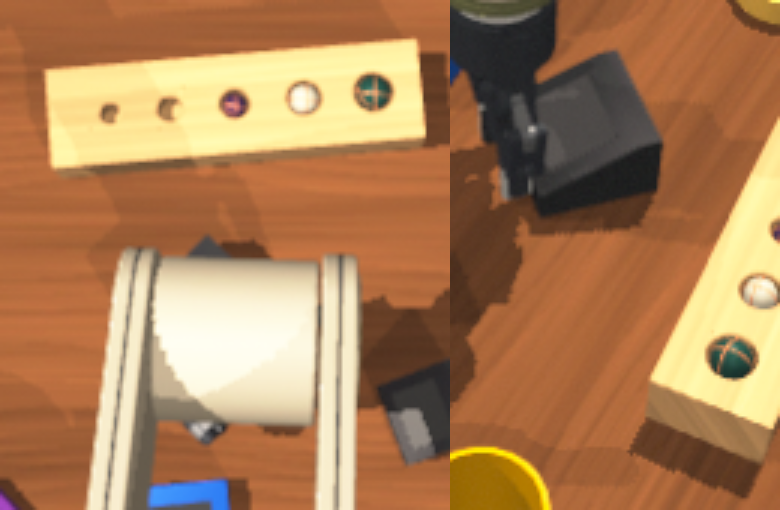

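step_arm:
  targets:
    - [[0, 2, 0, 0, 0, -0.026], [-1, 4, 0, 0, 0, -0.053], [-1, 6, 0, 0, 0, -0.079], [-1, 8, 0, 0, 0, -0.105], [-1, 9, 0, 0, 0, -0.131], [-1, 11, 0, 0, 0, -0.157], [-1, 13, 0, 0, 0, -0.183], [-1, 15, 0, 0, 0, -0.21], [-1, 17, 0, 0, 0, -0.236], [0, 19, 0, 0, 0, -0.262], [0, 21, 0, 0, 0, -0.288], [0, 23, 0, 0, 0, -0.314]]

```text
time: 5.23
tool_pos: [516.5, 54.7, 23.9]
tcp_rot: [-180.0, 0.1, 29.6]
ft_force: [-4.1, -2.8, 2.8]
finger_gap: 51.4
grip_force: 2.9
```

step_arm:
  targets:
    - [[0, 2, 0, 0, 0, -0.026], [1, 4, 0, 0, 0, -0.052], [1, 5, 0, 0, 0, -0.079], [2, 7, 0, 0, 0, -0.105], [3, 9, 0, 0, 0, -0.131], [4, 11, 0, 0, 0, -0.157], [4, 12, 0, 0, 0, -0.183], [5, 14, 0, 0, 0, -0.21], [6, 16, 0, 0, 0, -0.236], [7, 17, 0, 0, 0, -0.262], [8, 19, 0, 0, 0, -0.288], [9, 21, 0, 0, 0, -0.314]]

```text
time: 6.23
tool_pos: [524.9, 76.1, 23.7]
tcp_rot: [-180.0, 0.2, 11.6]
ft_force: [-6.5, -0.9, 3.9]
finger_gap: 51.2
grip_force: 3.3
```

```bash
python3 - <<'E'
from h import *
s=vision.snapshot("scene")
print(cast(s,[(250,201),(290,192.7)],2))
s=s["img"]
cv2.imwrite("pics/s3.png",cv2.resize(s[110:260,190:340],None,fx=4,fy=4))
a=r.sense();print(a["tool_pos"],a["tcp_rot"],a["ft_force"])
E
```

```text
[[562.99279415   7.79358444]
 [628.00433986  73.66286612]]
[525.16605441  76.38842331  23.62741167] [-1.79988849e+02  1.77761890e-01  1.14974977e+01] [-5.23314823 -1.75693646  1.6202169 ]
```

View pics/s3.png

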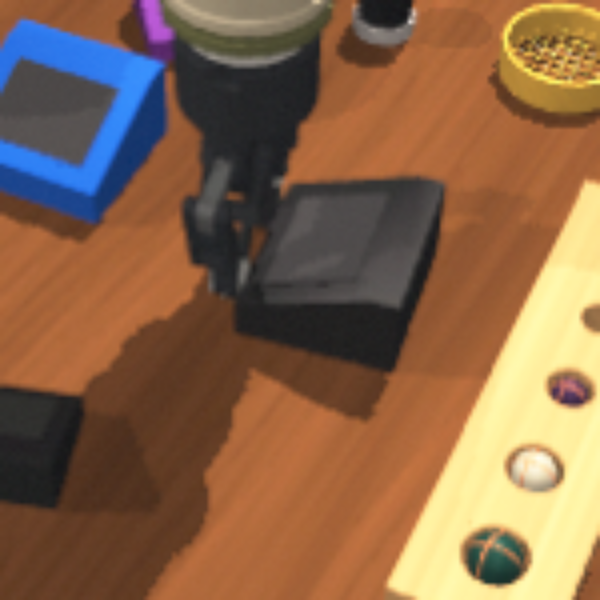

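```bash
python3 - <<'E'
from h import *
s=vision.snapshot("scene")
for a in ([(249,192.5),(288,202.5)],[(288,202.5),(300,155)]):
  c=cast(s,a,[2,2] if a[0][0]==249 else [2,56]); d=c[1]-c[0]; print(c,np.degrees(np.arctan2(d[1],d[0])),np.linalg.norm(d))
E
```

```text
[[548.60106617  27.77455273]
 [636.97949277  46.19678545]] 11.7745397159515 90.2780424374324
[[636.97949277  46.19678545]
 [614.63488598 141.5040624 ]] 103.19457905195495 97.89156496898215
```

step_arm:
  targets:
    - [[1, 1, 0, 0, 0, -0.022], [2, 3, 0, 0, 0, -0.044], [3, 4, 0, 0, 0, -0.066], [4, 6, 0, 0, 0, -0.088], [5, 7, 0, 0, 0, -0.11], [6, 8, 0, 0, 0, -0.124], [9, 8, 0, 0, 0, -0.124], [13, 8.5, 0, 0, 0, -0.124], [17, 9, 0, 0, 0, -0.124], [21, 9, 0, 0, 0, -0.124], [25, 9.5, 0, 0, 0, -0.124], [29, 10, 0, 0, 0, -0.124]]

```text
time: 7.33
tool_pos: [553.8, 86.2, 23.4]
tcp_rot: [180.0, 0.2, 4.6]
ft_force: [-8.0, -1.3, 3.3]
finger_gap: 51.1
grip_force: 3.6
```

step_arm:
  targets:
    - [[4, 0, 0, 0, 0, 0], [8, 0.5, 0, 0, 0, 0], [12, 1, 0, 0, 0, 0], [15, 1, 0, 0, 0, 0], [18, 1, 0, 0, 0, 0], [18, 1, 0, 0, 0, 0], [18, 1, 0, 0, 0, 0]]

```text
time: 7.92
tool_pos: [572.5, 87.3, 23.5]
tcp_rot: [-180.0, 0.1, 4.6]
ft_force: [-3.3, 0.1, -0.3]
finger_gap: 51.1
grip_force: 1.7
```

```bash
python3 - <<'E'
from h import *
s=vision.snapshot("scene")["img"]
cv2.imwrite("pics/s4.png",cv2.resize(s[120:270,210:360],None,fx=4,fy=4))
a=r.sense();print(a["tool_pos"],a["tcp_rot"],a["ft_force"])
E
```

```text
[572.52974657  87.27683058  23.50359042] [-1.79999076e+02  1.08465332e-01  4.58144230e+00] [-2.97229688 -0.06271924 -0.69360139]
```

View pics/s4.png

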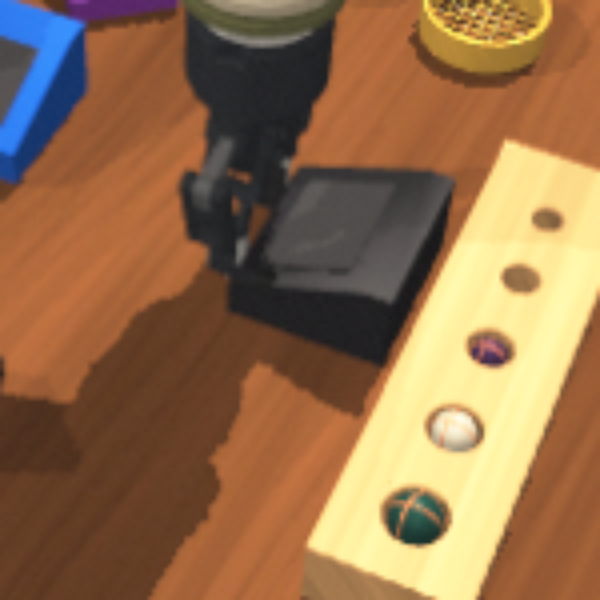

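step_arm:
  targets:
    - [[2, 0, 0, 0, 0, 0], [4, 0.5, 0, 0, 0, 0], [6, 0.5, 0, 0, 0, 0], [8, 0.5, 0, 0, 0, 0], [8, 0.5, 0, 0, 0, 0]]

```text
time: 8.38
tool_pos: [581.6, 87.8, 24.0]
tcp_rot: [-180.0, 0.0, 4.6]
ft_force: [-3.4, -0.7, -1.9]
finger_gap: 51.0
grip_force: 1.6
```

step_arm:
  targets:
    - [[1, 0, 0, 0, 0, 0], [2, 0, 0, 0, 0, 0], [3, 0, 0, 0, 0, 0]]

```text
time: 8.63
tool_pos: [584.4, 87.8, 24.0]
tcp_rot: [-180.0, 0.0, 4.6]
ft_force: [-3.5, 0.7, -1.6]
finger_gap: 51.4
grip_force: 1.8
```

step_arm:
  targets:
    - [[1, 0, 0, 0, 0, 0], [2, 0, 0, 0, 0, 0]]

```text
time: 8.8
tool_pos: [586.5, 87.8, 24.1]
tcp_rot: [-180.0, 0.0, 4.6]
ft_force: [-4.8, 1.0, -1.3]
finger_gap: 51.1
grip_force: 2.1
```

step_arm:
  targets:
    - [[1, 0, 0, 0, 0, 0], [1, 0, 0, 0, 0, 0]]

```text
time: 8.97
tool_pos: [586.6, 87.7, 24.0]
tcp_rot: [180.0, 0.1, 4.6]
ft_force: [-8.6, -0.8, 3.0]
finger_gap: 50.9
grip_force: 4.4
```

step_arm:
  targets:
    - [[1, 0, 0, 0, 0, 0], [1, 0, 0, 0, 0, 0]]

```text
time: 9.13
tool_pos: [586.6, 87.7, 23.9]
tcp_rot: [-180.0, 0.3, 4.6]
ft_force: [-13.6, -1.4, 7.6]
finger_gap: 51.2
grip_force: 7.3
```

step_arm:
  targets:
    - [[1, 0, 0, 0, 0, 0], [2, 0, 0, 0, 0, 0], [2, 0, 0, 0, 0, 0]]

```text
time: 9.38
tool_pos: [586.7, 87.7, 23.9]
tcp_rot: [-180.0, 0.5, 4.6]
ft_force: [-26.2, -2.6, 17.5]
finger_gap: 51.2
grip_force: 13.0
```

```bash
python3 - <<'E'
from h import *
s=vision.snapshot("scene")["img"]
cv2.imwrite("pics/s5.png",cv2.resize(s[120:270,210:360],None,fx=4,fy=4))
a=r.sense();print(a["tool_pos"],a["tcp_rot"],a["ft_force"],a["wrist_torque"])
E
```

```text
[586.71365549  87.73238511  23.91373167] [-179.99217745    0.49545124    4.59527287] [-25.43121177  -1.31018341  17.56710433] [-0.16840779  3.81027057  0.05778903]
```

View pics/s5.png

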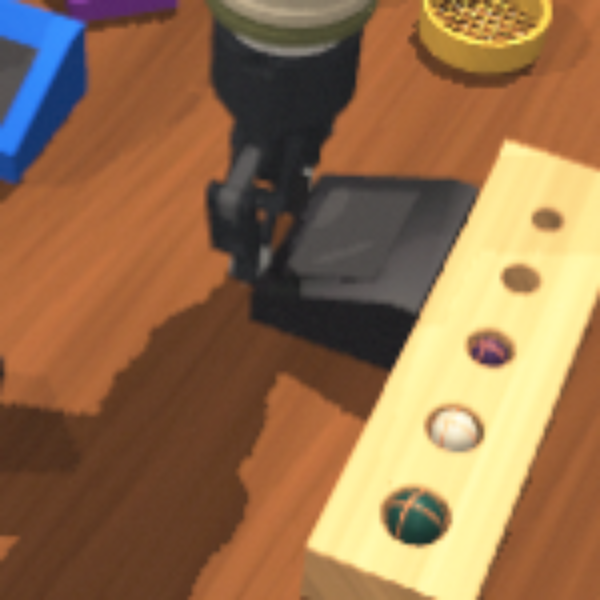

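step_arm:
  targets:
    - [[-4, 0, 0, 0, 0, 0], [-10, -1, 0, 0, 0, 0], [-20, -1, 0, 0, 0, 0], [-40, -3, 0, 0, 0, 0], [-50, -4, 30, 0, 0, 0], [-60, -5, 70, 0, 0, 0], [-80, -5, 110, 0, 0, 0], [-110, -5, 150, 0, 0, 0], [-140, -5, 180, 0, 0, 0], [-140, -5, 190, 0, 0, 0], [-140, -5, 190, 0, 0, 0]]

```text
time: 10.35
tool_pos: [452.4, 83.1, 220.8]
tcp_rot: [180.0, -0.7, 4.6]
ft_force: [0.8, 0.5, 1.1]
finger_gap: 51.2
grip_force: 0.0
```

step_arm:
  targets:
    - [[-20, 30, 0, 0, 0, 0], [-40, 65, 0, 0, 0, 0], [-60, 100, 0, 0, 0, 0], [-70, 140, 0, 0, 0, 0], [-80, 180, 0, 0, 0, 0], [-100, 220, 0, 0, 0, 0], [-120, 250, 0, 0, 0, 0], [-120, 270, 0, 0, 0, 0], [-120, 270, 0, 0, 0, 0], [-120, 270, 0, 0, 0, 0], [-120, 270, 0, 0, 0, 0]]

```text
time: 11.27
tool_pos: [330.9, 352.5, 214.0]
tcp_rot: [180.0, -0.0, 4.6]
ft_force: [-0.9, 0.0, 0.5]
finger_gap: 51.1
grip_force: 0.0
```

```bash
python3 - <<'E'
from h import *
t=vision.snapshot("top")["img"];s=vision.snapshot("scene")["img"]
cv2.imwrite("pics/s6.png",np.hstack([cv2.resize(t[90:240,150:300],None,fx=2.66,fy=4),cv2.resize(s[120:270,240:340],None,fx=4,fy=4)[:, :400]]))
a=r.sense();print(a["tool_pos"],a["tcp_rot"],a["ft_force"])
E
```

```text
[331.07681798 351.96606217 214.05261049] [ 1.79996667e+02 -2.31445202e-02  4.49001883e+00] [0.76511978 0.2342308  0.72484974]
```

View pics/s6.png

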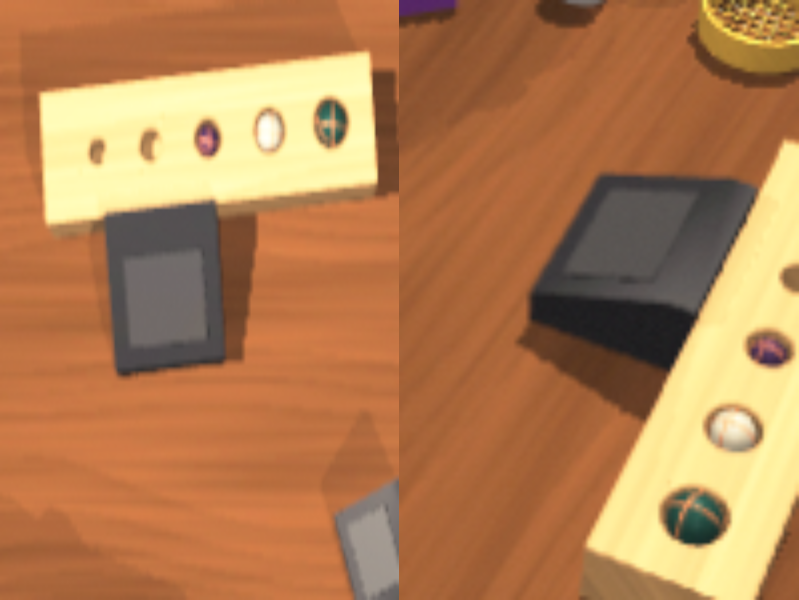

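The view from above shows the back flush along the rack's front: the top edge of the bookend runs from about (105,218) to (215,203) in the crop, parallel to the rack's edge and well inside both ends. The marbles have not moved and the arm is clear.

```bash
python3 -c "
from bench import r
print(r.hand_in())"
```

```text
the job is handed in; nothing more can be done
None
```

The bookend was pushed round and slid up flush against the rack's front, well inside both ends, with the marbles in place; the job is handed in at about 11 s, but no verdict came back.

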